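# Lock the drive shaft of a laboratory flask shaker

## Task

Lock the shaker's drive shaft using the outside of the fingers only: turn the slotted steel disc by pushing its upright peg until the slot lines up with the locking bar, then push the bar by its upright tab straight through the slot until its nose is at least half-way into the keeper on the far side, and move clear. Work gently: do not pinch or lift the peg, the disc or the bar, and leave the glassware and small parts around them where they stand.

Things in the scene. Friction and masses are not known exactly. Their poses are not given: they have to be found in the camera images.
- lock: the shaker's white drive housing, platform taken off, fixed on the bench, 435 x 220 mm, flat top 55 mm above the bench. Origin on the bench straight under the disc's axis. x axis: the way the bar is pushed, from guide through disc to keeper, all at y = 0; z up. Housing spans x -300 to +135 mm, y -110 to +110 mm; the guide x -285 to -60, the disc -55 to +55, the keeper +66 to +123 mm
- guide (a point): disc-side end of the guide, mid-width, at the top of its cheeks, 75 mm above the bench. The guide is an open-topped dark steel channel 225 mm long, 15 mm wide inside, 31 mm outside, 10 mm deep, running from here away from the disc; the bar lies in it
- keeper (a point): middle of the keeper's mouth, at the top of its walls, 81 mm above the bench, 66 mm from the disc's axis. The keeper is an open-topped dark steel channel that takes the bar's nose beyond the disc: 20 mm wide inside, 40 mm outside, 18 mm deep, 47 mm long from the mouth to its end wall, so half-way is about 24 mm past the mouth
- disc (a joint): angle of the disc about its upright axis, counter-clockwise seen from above, in rad: at 0 and at 3.1416 its slot lies along the housing's x axis (lined up with the bar, either is right); at 1.57 it lies across. Turns from -0.35 to 3.49, stays where it is left, takes about 3 N at the peg
- slot (a point): centre of the top face of the steel disc, on its axis, 81 mm above the bench. The disc is 110 mm across; a straight slot 20 mm wide, open above, runs right across it through its centre along this point's x axis, and widens to 30 mm at both mouths, so that the bar's round nose turns the disc the last few degrees
- peg (a point): top centre of the upright black peg of the disc, 14 mm across; it stands 41 mm above the disc's top face (its top is 122 mm above the bench), 38 mm from the disc's axis, square to the slot (on the disc's own +y side)
- bar_nose (a point): foremost point of the rounded nose of the loose steel locking bar, at half its height, 72 mm above the bench. The bar is 12 mm wide, 14 mm high (top 79 mm above the bench), 200 mm long, about 350 g, and lies in the guide with 1.5 mm play either side. x axis: from tail to nose. It starts 10 to 30 mm short of the disc's rim and slides with about 1 to 2 N
- bar_tab (a point): top centre of the upright steel tab at the bar's tail, 30 mm wide across the bar, 8 mm thick along it, its top 42 mm above the bar's top face (121 mm above the bench); it lies 194 mm behind the nose point and its rear face is 4 mm behind this point
- stopper: black rubber stopper, 28 mm wide, 26 mm high, standing loose on top of the drive beside the guide; origin under its centre
- boss_head: small aluminium clamp block 42 x 24 x 24 mm with a black screw head, lying loose on top of the drive on the other side of the guide; origin under its centre
- reagent: amber glass bottle, 72 mm wide, 150 mm high, on the bench beyond the keeper end; origin under its centre
- flask: conical glass flask with foil cap, 72 mm wide, 95 mm high, on the bench beside the drive; origin under its centre
- beaker: glass beaker, 64 mm wide, 75 mm high, on the bench beside the drive; origin under its centre
- weigh_jar: small glass jar with white lid, 44 mm wide, 50 mm high, on the bench beside the drive; origin under its centre
- wash_bottle: white plastic bottle, 60 mm wide, 130 mm high, on the bench beyond the keeper end; origin under its centre
- bar: the same loose bar as a whole; origin under the middle of its length, on its underside, 65 mm above the bench; x axis towards the nose
Not all that is in view belongs to the job. Of the things shaped like the bar, the bare steel one is meant.

How it is judged (in metres and radians):
On the way, in this order (a step that is already met when the one before it is completed fails the run):
1. the disc is turned until its slot lines up with the bar, within 0.17 rad, while the bar's nose is still outside the disc (angle between the x axis of slot and the x axis of lock, either way round below 0.17 rad and x of bar_nose in the frame of lock below -0.048 m), for 0.2 s.
2. the bar is pushed through the slot, its nose about half-way into the keeper (20 mm or more past its mouth) (x of bar_nose in the frame of lock above 0.086 m and angle between the x axis of slot and the x axis of lock, either way round below 0.15 rad), for 0.2 s.
At the end, for the whole second after the job is handed in: the bar lies flat and at rest through the disc's slot (slot within 0.15 rad of the bar's line), its nose at least 20 mm past the keeper's mouth, within 8 mm of its middle line (all of step 2 and x of bar_nose in the frame of lock below 0.116 m and y of bar_nose in the frame of lock between -0.008 and 0.008 m and z of bar_nose in the frame of lock between 0.066 and 0.077 m and z of bar_tab in the frame of lock below 0.126 m and linear speed of bar below 0.01 m/s and velocity of joint disc between -0.05 and 0.05 rad/s); the robot touches nothing.
It fails at once if the bar is lifted or tipped (nose or tab 10 mm above its seat) (z of bar_nose in the frame of lock above 0.082 m or z of bar_tab in the frame of lock above 0.131 m).
It fails at once if the disc or its peg is pinched or forced (over 35 N) (contact force between the fingers and disc above 35 N).
It fails at once if the bar is pinched or forced (over 35 N) (contact force between the fingers and bar above 35 N).
It fails at once if a bystander is shifted by over 20 mm or tipped (distance of any of stopper, boss_head, reagent, flask, beaker, weigh_jar, wash_bottle from where it was at the start of the episode above 0.02 m or angle between any of stopper, boss_head, reagent, flask, beaker, weigh_jar, wash_bottle's own z axis and vertical above 0.4 rad).
It also fails if it takes over 58 s, if anything falls off the work surface, if the arm or the gripper's body presses on something with over 40 N, if the wrist force passes 120 N, or if a joint passes its speed limit or range.

## Robot

A 6-joint arm with a two-finger parallel gripper is mounted at the origin on the work surface. World frame = base frame: x ahead of the robot, y to its left, z up, the work surface at z = 0. Lengths are in mm, angles in rad, forces in N, time in s.
With the tool pointing down it reaches from about 350 to 975 mm from the base axis. Payload 7.1 kg.
Tool frame: the origin (TCP) lies at the very end of the fingers, on their centre line; the grasp point (between the pads) lies 19 mm behind it; x points along the fingers, y is the direction in which the jaws open and shut, and the axes are right-handed (so a half turn about x gives the same grasp; the last joint's range is limited). The gripper opens to 88 mm and grips with 3 to 60 N. Pads are 20 mm wide; open, the fingers measure 115 mm over their backs; the gripper's body (75 mm by 178 mm) begins 61 mm behind the grasp point.
Start: joints at [-1.266, 0.423, 1.63, -0, 1.089, -0.019], TCP at [198.874, -592.498, 222.675] pointing down, gripper open.
Joint ranges: [-3, 3], [-0.9, 2.11], [0.09, 2.58], [-1.31, 4.45], [0.11, 2.69], [-2.54, 2.54]. Speed limits (rad/s): [2.39, 2.39, 3.01, 3.14, 3.14, 3.14].

## Interface

Orientations are given as a rotation vector (axis times angle).
In Python, from workcell import ctrl gives the robot as it stands. The module is installed in compiled form; this text tells all that it offers.
- The arm moves only by the tool carry_out, never from a script. Its argument "commands" is a list of rows, each a list of 6 numbers: the shift along the tool's x, y, z in m, then the turn, a rotation vector about the tool's x, y, z in degrees. In form: [[tx, ty, tz, rx, ry, rz], ...]. A call has 1 to 8 rows; each row shifts and turns the pose as measured when the row begins, along the tool's axes as they then stand; what a row does not reach is not made up. A row lasts 1/8 s, in which the tool goes at most 62.5 mm and 10.7 degrees, less where a joint would pass 70% of its speed; a pose out of reach is approached as far as the arm can. A call with a gripper value outside its range is refused whole. "grip" is the closure, from 0 (fully open) to 1 (shut), set as the call begins (left out, the last holds). The fingers move at their own pace and stop on an object; the grip force is fixed at half the most. Time passes only in rows, so rows that do not move let the fingers close. It gives the time, the measured TCP pose, the force and the opening at its end, in the units of the state.
- ctrl.get_obs(): the state, without advancing time (a new reading comes with each control period).
- ctrl.get_image(name): name is "scene" or "top" or "wrist"; returns a dict with "pixels" (480x640x3 uint8, blue, green, red), "intrinsics" (3x3 intrinsics, pixels), "dist_coeffs" ([k1, k2, p1, p2, k3] as OpenCV has them; the pictures are not rectified), "rvec" (rotation vector, rad) and "tvec" (3), from world to camera coordinates, as OpenCV has them. Camera axes: x right, y down, z forward; pixel columns grow to the right and rows downward; lengths in mm; the calibration is good to about 2 mm. A picture is of the moment at which its call begins. There is no depth.
- ctrl.close_job(): hands the job in, once; it reports no verdict.
The state is a dict: "t": time; "qpos": joint angles; "qvel": joint speeds; "joint_torque": joint torques, N m; "ee_pos": TCP position; "orientation": TCP orientation; "ft_force": force on the tool from outside, world axes, zero at the start; "moment": the same for the moment, N m; "width": finger opening in mm.
Only numpy, scipy, OpenCV 4.12 (cv2) and the standard library are available. Lean on these libraries where they do the work, as an engineer would, in place of code of your own. Each camera call takes 0.05 s, during which the arm holds its last target. There are 200 camera calls.

## Working session

There is one attempt and no reset: what is moved stays moved. The work goes in short steps, Python scripts to look and compute and a tool call to move; the robot and the scene stay as the last step left them, time stands still between calls to the robot, and variables do not carry over. Pictures are saved under pics/ and viewed, about 8 in all and at most 12, crops included, and the job is handed in when it is done.

Besides the shell and the picture viewer there is one more tool, called after "Emit:" as name(argument=value, ...) on one line, values as JSON. carry_out: Moves the arm, as the interface text tells. Its arguments: {"type":"object","properties":{"commands":{"type":"array"},"grip":{"type":"number"}},"required":["commands"]}

```bash
mkdir -p pics && cat > h.py <<'E'
import numpy as np, cv2
from workcell import ctrl
def shot(name,fn):
    im=ctrl.get_image(name); cv2.imwrite('pics/'+fn+'.png',im['pixels']); np.save('pics/'+fn+'.npy',im,allow_pickle=True); return im
def load(fn): return np.load('pics/'+fn+'.npy',allow_pickle=True).item()
def ray(im,uv):
    p=cv2.undistortPoints(np.array([[uv]],float),np.array(im['intrinsics'],float),np.array(im['dist_coeffs'],float))[0,0]
    R=cv2.Rodrigues(np.array(im['rvec'],float))[0]; t=np.array(im['tvec'],float).ravel()
    return -R.T@t, R.T@np.array([p[0],p[1],1])
def onz(im,uv,z):
    c,d=ray(im,uv); return c+d*(z-c[2])/d[2]
def proj(im,P):
    return cv2.projectPoints(np.array(P,float).reshape(-1,1,3),np.array(im['rvec'],float),np.array(im['tvec'],float),np.array(im['intrinsics'],float),np.array(im['dist_coeffs'],float))[0][:,0]
E
python3 - <<'E'
from h import *
a=shot('top','top0');b=shot('scene','scene0')
o=ctrl.get_obs();print(o['t'],o['ee_pos'],o['orientation'],o['width'])
for i in(a,b):print(ray(i,(320,240)))
E
```

```text
0.1 [ 198.7463849  -592.04510038  221.96568043] [ 2.04668019  0.33576317 -2.04706594] 87.78366651237626
(array([331.40693341,  54.44503409, 928.57380941]), array([ 0.24336047, -0.01473229, -0.96997282]))
(array([ 938.92790742,  545.55642112, 1233.54276881]), array([-0.31395879, -0.37898554, -0.87072019]))
```

View pics/top0.png

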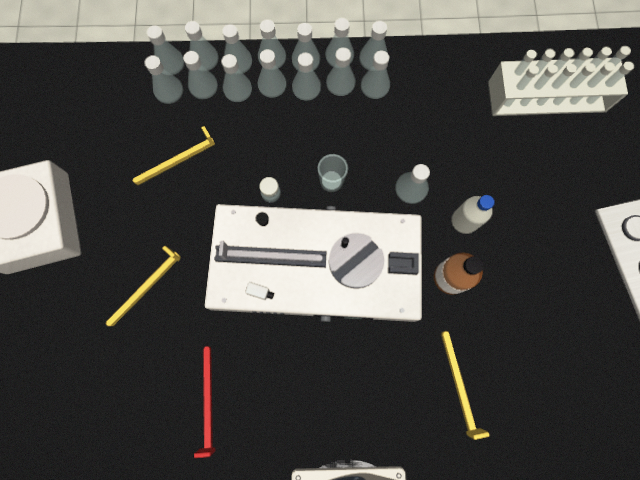

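View pics/scene0.png

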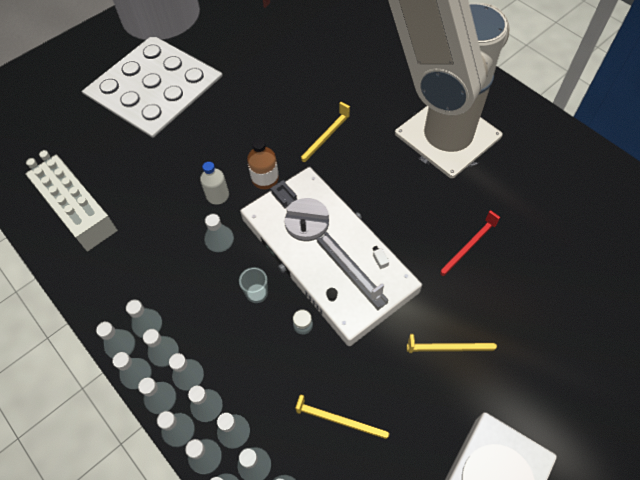

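Top view: the housing is centred near (315,262). On it are the guide (218–326, ~255) with the bare steel bar and its tab at (222,247), the disc at (357,260), the peg at (346,242) and the keeper at (403,263). The things that could be taken for the bar are the yellow bars at (173,155), (143,287) and (465,385) and the red one at (207,400). The right one is the bare steel bar in the guide. I'll check it in a close crop.

```bash
python3 - <<'E'
from h import *
a=load('top0');b=load('scene0')
c1=cv2.resize(a['pixels'][195:330,200:430],None,fx=3.4,fy=3.4,interpolation=cv2.INTER_CUBIC)
cv2.imwrite('pics/ctop.png',c1[:459,:782])
c2=cv2.resize(b['pixels'][160:350,230:430],None,fx=3.1,fy=3.1,interpolation=cv2.INTER_CUBIC)
cv2.imwrite('pics/cscene.png',c2)
for n,uv,z in [('peg',(346,242),122),('disc',(357,260),81),('keeper',(389,263),81),('tab',(222,247),121),('guide_end',(326,258),75),('nose',(323,258),79)]:
    print(n,onz(a,uv,z).round(1))
for uv in [(216,205),(421,214),(421,320),(205,309)]: print(onz(a,uv,55).round(1))
E
```

```text
peg [528.7  -7.3 122. ]
disc [501.4 -30.8  81. ]
keeper [493.9 -93.8  81. ]
tab [524.7 229.4 121. ]
guide_end [508.1  30.4  75. ]
nose [507.4  36.5  79. ]
[631.9 258.7  55. ]
[ 601.7 -171.7   55. ]
[ 383. -154.   55.]
[414.3 273.9  55. ]
```

View pics/ctop.png

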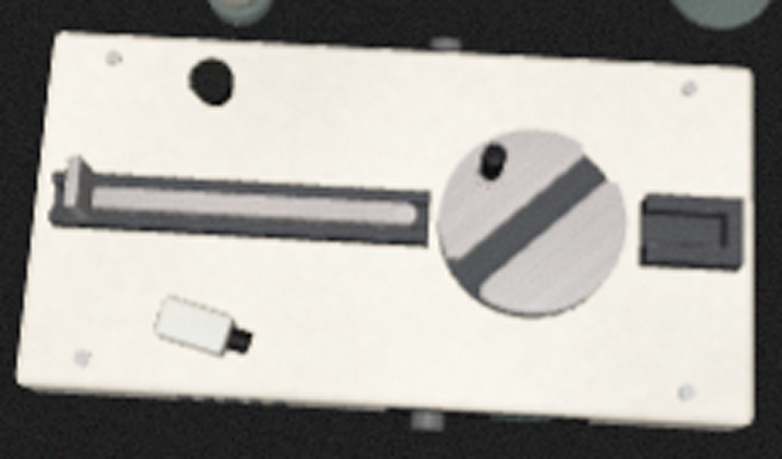

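View pics/cscene.png

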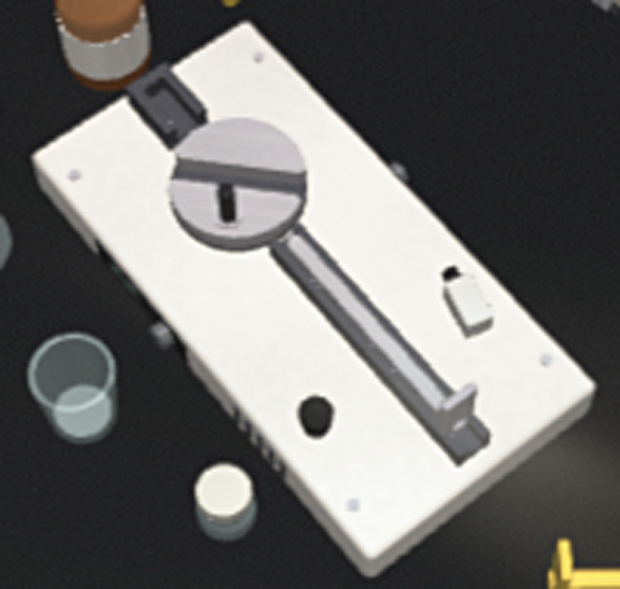

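The crops confirm it: the bare steel bar lies in the guide with its tab at the far end. The slot is about 41° CCW of the lock axis and the peg is up-left of the centre, so the disc stands near 0.7 rad. The peg has to be pushed towards lock +x. Next I fit the lock frame.

```bash
cat >> h.py <<'E'
def fit2(L,W):
    L=np.array(L,float);W=np.array(W,float);lc=L.mean(0);wc=W.mean(0);l=L-lc;w=W-wc
    th=np.arctan2((l[:,0]*w[:,1]-l[:,1]*w[:,0]).sum(),(l*w).sum())
    R=np.array([[np.cos(th),-np.sin(th)],[np.sin(th),np.cos(th)]]);return R,wc-R@lc,th
E
python3 - <<'E'
from h import *
from scipy.spatial.transform import Rotation as Ro
a=load('top0');b=load('scene0')
ct=lambda x,y:(200+(x+.5)/3.4-.5,195+(y+.5)/3.4-.5)
cs=lambda x,y:(230+(x+.5)/3.1-.5,160+(y+.5)/3.1-.5)
pt=[((-300,110),(58,33),55),((135,110),(752,70),55),((135,-110),(752,427),55),((-300,-110),(20,385),55),((0,0),(532,222),81),((66,0),(642,231),81),((-60,0),(429,219),75)]
W=[onz(a,ct(*p),z)[:2] for _,p,z in pt]
R,o,th=fit2([p[0] for p in pt],W); print('top',o,th,np.degrees(th))
for p,w in zip(pt,W):print(p[0],(R.T@(w-o)).round(1))
ps=[((-300,110),(370,572),55),((135,110),(36,155),55),((135,-110),(247,24),55),((-300,-110),(594,388),55),((0,0),(239,183),81)]
Ws=[onz(b,cs(*p),z)[:2] for _,p,z in ps]
R2,o2,th2=fit2([p[0] for p in ps],Ws); print('scene',o2,th2)
for p,w in zip(ps,Ws):print(p[0],(R2.T@(w-o2)).round(1))
L=lambda p,z,R=R,o=o:(R.T@(onz(a,ct(*p),z)[:2]-o)).round(1)
M=lambda p,z:(R.T@(onz(b,cs(*p),z)[:2]-o)).round(1)
print('peg',L((492,151),122),M((227,187),122),'nose',L((416,213),79),'tabtop',L((74,172),121),M((460,395),121))
s=L((592,168),81)-L((465,270),81);print('slot',np.arctan2(s[1],s[0]))
ob=ctrl.get_obs();T=Ro.from_rotvec(ob['orientation']).as_matrix();print(T.round(3));np.savez('lock.npz',R=R,o=o,th=th)
E
```

```text
top [501.10005904 -29.79495996] -1.6506475191797307 -94.57513631273818
(-300, 110) [-296.7  108.9]
(135, 110) [133.1 108.8]
(135, -110) [ 132.9 -108.3]
(-300, -110) [-295.  -108.5]
(0, 0) [-0.8  0.4]
(66, 0) [63.3 -1.3]
(-60, 0) [-60.8   0. ]
scene [506.53931748 -23.02041172] -1.6557465009125674
(-300, 110) [-302.2  110.7]
(135, 110) [134.  104.5]
(135, -110) [ 133.6 -106.9]
(-300, -110) [-293.9 -108.9]
(0, 0) [-1.6  0.5]
peg [-28.   31.3] [-27.3  28.2] nose [-68.7   2.3] tabtop [-261.7    6.2] [-264.7    2.1]
slot 0.7350390245004845
[[-0.     0.318 -0.948]
 [ 0.001 -0.948 -0.318]
 [-1.    -0.001 -0.   ]]
```

Emit:
carry_out(commands=[[0,0,0,-9.5,0,0],[0,0,0,-9.5,0,0],[0,0,0,-9.5,0,0],[0,0,0,-9.5,0,0],[0,0,0,-9.5,0,0],[0,0,0,-9.5,0,0],[0,0,0,-9.5,0,0],[0,0,0,0,0,0]], grip=1)

```text
t: 1.1
ee_pos: [197.9, -589.5, 218.2]
orientation: [1.251, 1.193, -1.244]
ft_force: [0.4, 0.8, 0.1]
width: 11.1
```

Emit:
carry_out(commands=[[0,0.018,-0.04,0,0,0],[0,0.018,-0.04,0,0,0],[0,0.018,-0.04,0,0,0],[0,0.018,-0.04,0,0,0],[0,0.018,-0.04,0,0,0],[0,0.018,-0.04,0,0,0],[0,0.018,-0.04,0,0,0],[0,0.018,-0.04,0,0,0]])

```text
t: 2.1
ee_pos: [365.7, -272.6, 219.4]
orientation: [1.28, 1.174, -1.273]
ft_force: [0.9, -0.2, -0.6]
width: 0.7
```

Emit:
carry_out(commands=[[0,0.018,-0.04,0,0,0],[0,0.018,-0.04,0,0,0],[0,0.018,-0.04,0,0,0],[0,0.018,-0.04,0,0,0],[0,0.018,-0.04,0,0,0],[0,0.018,-0.04,0,0,0],[0,0.018,-0.04,0,0,0],[0,0,0,0,0,0]])

```text
t: 3.1
ee_pos: [524.4, 4.9, 221.6]
orientation: [1.302, 1.157, -1.293]
ft_force: [-0.0, -0.3, -0.3]
width: 0.3
```

```bash
cat >> h.py <<'E'
from scipy.spatial.transform import Rotation as Ro
def state():
    ob=ctrl.get_obs();T=Ro.from_rotvec(ob['orientation']).as_matrix();n=np.load('lock.npz')
    l=n['R'].T@(ob['ee_pos'][:2]-n['o']);lx=T[:2,:].T@n['R'][:,0]
    print('t',round(ob['t'],2),'tcp',np.round(ob['ee_pos'],1),'lock',l.round(1),'lockx in tool',lx.round(3),'toolx',T[:,0].round(3),'F',np.round(ob['ft_force'],1),'w',round(ob['width'],1));return ob
E
python3 - <<'E'
from h import *
state();shot('wrist','w1')
E
```

```text
t 3.1 tcp [524.4   4.9 221.6] lock [-36.5  20.5] lockx in tool [-0.008  0.039  0.999] toolx [-0.     0.008 -1.   ] F [-0.  -0.3 -0.3] w 0.3
```

View pics/w1.png

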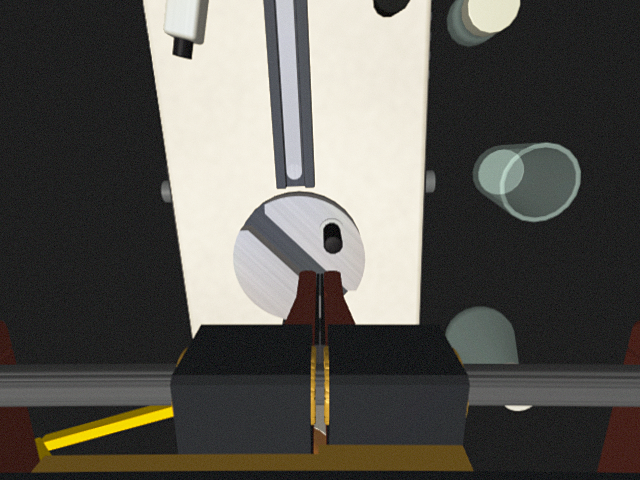

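The wrist view shows the steel bar's nose at about (293,178), the disc centred near (299,257) and the peg from base (331,226) to top (333,245). The closed fingertips are at (320,275).

```bash
python3 - <<'E'
from h import *
w=load('w1');n=np.load('lock.npz');R=n['R'];o=n['o']
print('cam',ray(w,(320,240)))
g=lambda uv,z:(onz(w,uv,z)[:2].round(1),(R.T@(onz(w,uv,z)[:2]-o)).round(1))
for nm,uv,z in [('pegtop',(333,245),122),('pegbase',(331,228),81),('nose',(293,180),72),('discR',(365,258),81),('discL',(234,257),81),('discTop',(299,192),81),('guideEnd',(295,187),75),('guideEndL',(277,187),75),('guideEndR',(314,186),75),('stopper',(390,0),81)]:print(nm,g(uv,z))
ob=ctrl.get_obs();print('tip proj',proj(w,[ob['ee_pos']]))
E
```

```text
cam (array([533.76198547,  80.43058272, 383.84017106]), array([-0.03539942, -0.29409474, -0.9554107 ]))
pegtop (array([532.8,  -4.9]), array([-27.3,  29.6]))
pegbase (array([532.6,  -3.7]), array([-28.5,  29.3]))
nose (array([506.6,  37.3]), array([-67.3,   0.1]))
discR (array([557.7, -32.7]), array([-1.6, 56.6]))
discL (array([450.1, -19. ]), array([ -6.7, -51.7]))
discTop (array([510.8,  28.5]), array([-58.9,   5. ]))
guideEnd (array([507.7,  31.9]), array([-62. ,   1.6]))
guideEndL (array([493.3,  33.6]), array([-62.6, -12.8]))
guideEndR (array([522.9,  30.9]), array([-62.3,  16.9]))
stopper (array([591.1, 153.8]), array([-190.2,   75. ]))
tip proj [[317.61352173 296.18418303]]
```

Emit:
carry_out(commands=[[0,0.013,-0.021,-2.2,0,0],[0,0,0,0,0,0],[0.03,0,0,0,0,0],[0.03,0,0,0,0,0],[0.03,0,0,0,0,0],[0.02,0,0,0,0,0],[0,0,0,0,0,0]])

```text
t: 4.03
ee_pos: [532.5, 15.2, 108.8]
orientation: [1.283, 1.169, -1.284]
ft_force: [0.3, 0.3, 0.0]
width: 0.4
```

```bash
python3 -c "
from h import *
state()"
```

```text
t 4.03 tcp [532.5  15.2 108.8] lock [-47.4  27.8] lockx in tool [-0.005  0.019  1.   ] toolx [-0.006  0.005 -1.   ] F [0.3 0.3 0. ] w 0.4
```

Emit:
carry_out(commands=[[0,0.008,-0.012,-1.1,0,0],[0,0,0,0,0,0],[0.013,0,0,0,0,0],[0,0,0,0,0,0]])

```text
t: 4.53
ee_pos: [543.4, 26.2, 97.8]
orientation: [1.271, 1.175, -1.268]
ft_force: [0.2, -1.6, 0.5]
width: 0.5
```

Emit:
carry_out(commands=[[0,0,0.006,0,0,0],[0,0,0.006,0,0,0],[0,0,0.006,0,0,0],[0,0,0.006,0,0,0],[0,0,0,0,0,0]])

```text
t: 5.15
ee_pos: [546.0, 2.6, 99.0]
orientation: [1.281, 1.17, -1.26]
ft_force: [-0.4, 0.7, 0.3]
width: 0.5
```

```bash
python3 -c "
from h import *
state()"
```

```text
t 5.15 tcp [546.    2.6  99. ] lock [-35.9  42.1] lockx in tool [-0.009  0.003  1.   ] toolx [ 0.008  0.009 -1.   ] F [-0.4  0.7  0.3] w 0.5
```

Emit:
carry_out(commands=[[0.001,-0.006,-0.003,0,0,0],[0,0,0,0,0,0],[0,0,0.005,0,0,0],[0,0,0.005,0,0,0],[0,0,0.004,0,0,0],[0,0,0,0,0,0]])

```text
t: 5.9
ee_pos: [541.3, -7.4, 98.5]
orientation: [1.285, 1.166, -1.255]
ft_force: [0.2, -0.2, 0.5]
width: 0.3
```

```bash
python3 -c "
from h import *
state();shot('top','t2');b=shot('scene','s2');w=shot('wrist','w2')
cv2.imwrite('pics/m2.png',np.hstack([cv2.resize(load('t2')['pixels'][200:320,300:430],None,fx=3,fy=3),w['pixels'][120:480,120:520]]))"
```

```text
t 5.9 tcp [541.3  -7.4  98.5] lock [-25.5  38.3] lockx in tool [-0.012  0.004  1.   ] toolx [ 0.014  0.01  -1.   ] F [ 0.2 -0.2  0.5] w 0.3
```

View pics/m2.png

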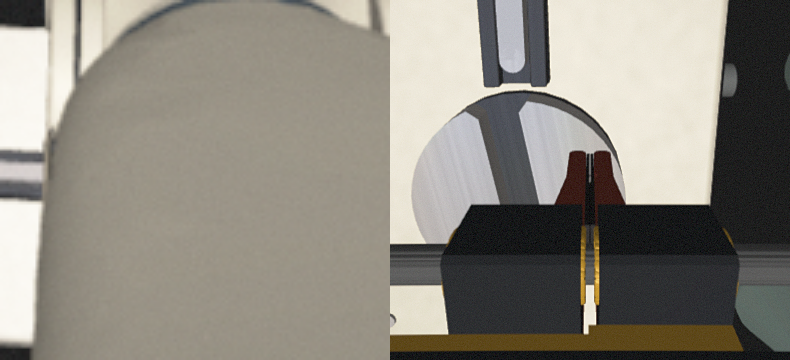

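The slot now runs from about (500,115) to (521,203) in the crop. It is turning towards the bar's line; next I get the remaining angle.

```bash
python3 - <<'E'
from h import *
w=load('w2');n=np.load('lock.npz');R=n['R'];o=n['o']
g=lambda p,z:(R.T@(onz(w,(p[0]-270,p[1]+120),z)[:2]-o))
for a,b in [((486,127),(502,204)),((523,120),(542,203))]:
    A=g(a,81);B=g(b,81);d=B-A;print(A,B,np.arctan2(d[1],d[0]))
print('guide dir',[g(p,75).round(1) for p in [(477,0),(486,86),(547,2),(550,82)]])
E
```

```text
[-42.85867194 -11.99757843] [-1.23002393 -6.9237696 ] 0.12128440917147855
[-46.26575191   6.07226196] [-1.54970367 13.60950118] 0.16698814388651112
guide dir [array([-102.1,  -13. ]), array([-61.9, -12. ]), array([-101.1,   19. ]), array([-63.7,  19.1])]
```

Emit:
carry_out(commands=[[0,0,0.003,0,0,0],[0,0,0.003,0,0,0],[0,0,0,0,0,0]])

```text
t: 6.42
ee_pos: [541.1, -13.2, 98.5]
orientation: [1.286, 1.166, -1.254]
ft_force: [1.2, 0.9, 0.0]
width: 0.5
```

```bash
python3 -c "
from h import *
state();w=shot('wrist','w3')
cv2.imwrite('pics/m3.png',cv2.resize(w['pixels'][180:380,120:380],None,fx=3,fy=3))"
```

```text
t 6.42 tcp [541.1 -13.2  98.5] lock [-19.7  38.6] lockx in tool [-0.012  0.004  1.   ] toolx [ 0.015  0.011 -1.   ] F [1.2 0.9 0. ] w 0.5
```

View pics/m3.png

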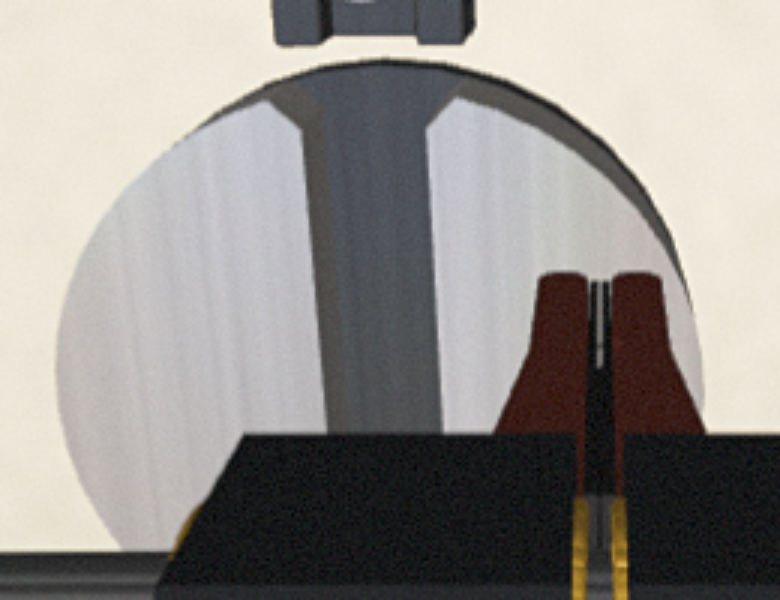

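The slot's edges now run (300,130)→(327,430) and (427,130)→(441,430), nearly parallel to the guide. I'll compute the angle.

```bash
python3 - <<'E'
from h import *
w=load('w3');n=np.load('lock.npz');R=n['R'];o=n['o']
g=lambda p,z:(R.T@(onz(w,(120+p[0]/3,180+p[1]/3),z)[:2]-o))
for a,b in [((300,130),(327,430)),((427,130),(441,430))]:
    A=g(a,81);B=g(b,81);d=B-A;print(A,B,np.arctan2(d[1],d[0]))
E
```

```text
[-48.82547082  -8.48960575] [ 4.24835662 -7.70496563] 0.014782860089082037
[-48.67710714  11.65395613] [ 4.50342134 11.76309551] 0.002052240387986411
```

Emit:
carry_out(commands=[[0,0,-0.01,0,0,0],[0,0,-0.01,0,0,0],[-0.03,0,0,0,0,0],[-0.03,0,0,0,0,0],[0,0,0,0,0,0]])

```text
t: 7.1
ee_pos: [539.9, 9.0, 159.0]
orientation: [1.282, 1.17, -1.257]
ft_force: [0.2, 0.6, -0.2]
width: 0.5
```

Emit:
carry_out(commands=[[0,-0.006,-0.037,0,0,0],[0,-0.006,-0.037,0,0,0],[0,-0.006,-0.037,0,0,0],[0,-0.006,-0.037,0,0,0],[0,-0.006,-0.037,0,0,0],[0,-0.006,-0.037,0,0,0],[0,0,-0.03,0,0,0],[0,0,0,0,0,0]])

```text
t: 8.1
ee_pos: [518.2, 271.9, 151.7]
orientation: [1.272, 1.175, -1.267]
ft_force: [0.6, -1.1, -0.4]
width: 1.0
```

```bash
python3 -c "
from h import *
state();t=shot('top','t4');w=shot('wrist','w4')
cv2.imwrite('pics/m4.png',np.vstack([cv2.resize(t['pixels'][200:330,200:430],None,fx=2.0,fy=2.0),cv2.resize(w['pixels'],(460,345))]))"
```

```text
t 8.1 tcp [518.2 271.9 151.7] lock [-302.1   -7. ] lockx in tool [-0.005  0.001  1.   ] toolx [-0.001  0.005 -1.   ] F [ 0.6 -1.1 -0.4] w 1.0
```

View pics/m4.png

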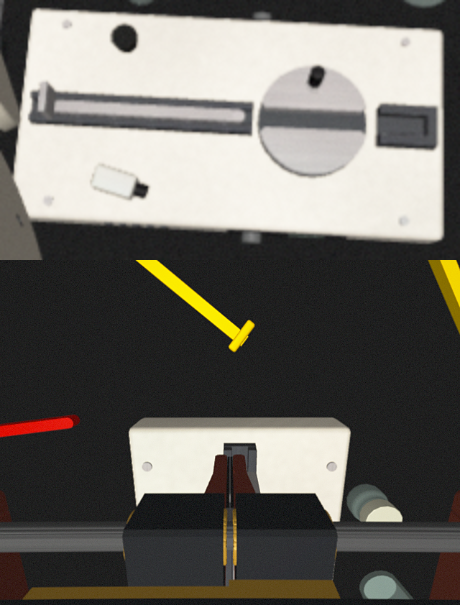

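The top view shows the slot in line with the bar and keeper, and the fingers are now behind the tab. I'll lower them and push the tab.

Emit:
carry_out(commands=[[0,0.008,0,0,0,0],[0.03,0,0,0,0,0],[0.025,0,0,0,0,0],[0,0,0,0,0,0],[0,0,0.005,0,0,0],[0,0,0.005,0,0,0],[0,0,0,0,0,0]])

```text
t: 9.07
ee_pos: [528.8, 253.6, 97.9]
orientation: [1.279, 1.169, -1.271]
ft_force: [0.5, 0.1, 1.6]
width: 0.4
```

```bash
python3 -c "
from h import *
state()"
```

```text
t 9.07 tcp [528.8 253.6  97.9] lock [-284.7    5. ] lockx in tool [-0.005  0.009  1.   ] toolx [ 0.002  0.005 -1.   ] F [0.5 0.1 1.6] w 0.4
```

Emit:
carry_out(commands=[[0,-0.004,0,0,0,0],[0,0,0.005,0,0,0],[0,0,0.006,0,0,0],[0,0,0.006,0,0,0],[0,0,0.006,0,0,0],[0,0,0.006,0,0,0],[0,0,0.006,0,0,0],[0,0,0,0,0,0]])

```text
t: 10.07
ee_pos: [521.9, 217.4, 98.9]
orientation: [1.282, 1.168, -1.269]
ft_force: [0.0, 0.7, 0.6]
width: 0.8
```

```bash
python3 -c "
from h import *
state()"
```

```text
t 10.07 tcp [521.9 217.4  98.9] lock [-248.     1.1] lockx in tool [-0.007  0.009  1.   ] toolx [ 0.004  0.007 -1.   ] F [0.  0.7 0.6] w 0.8
```

Emit:
carry_out(commands=[[0,0,0.007,0,0,0],[0,0,0.007,0,0,0],[0,0,0.007,0,0,0],[0,0,0.007,0,0,0],[0,0,0.007,0,0,0],[0,0,0.007,0,0,0],[0,0,0.007,0,0,0]])

```text
t: 10.95
ee_pos: [517.8, 166.0, 98.8]
orientation: [1.282, 1.168, -1.267]
ft_force: [0.5, 2.3, 0.4]
width: 0.1
```

```bash
python3 -c "
from h import *
state();t=shot('top','t5');s=shot('scene','s5')
cv2.imwrite('pics/m5.png',np.vstack([cv2.resize(t['pixels'][200:330,200:430],None,fx=2.2,fy=2.2),cv2.resize(s['pixels'][160:310,220:450],None,fx=2.2,fy=2)]))"
```

```text
t 10.95 tcp [517.8 166.   98.8] lock [-196.5    1. ] lockx in tool [-0.008  0.009  1.   ] toolx [ 0.005  0.008 -1.   ] F [0.5 2.3 0.4] w 0.1
```

View pics/m5.png

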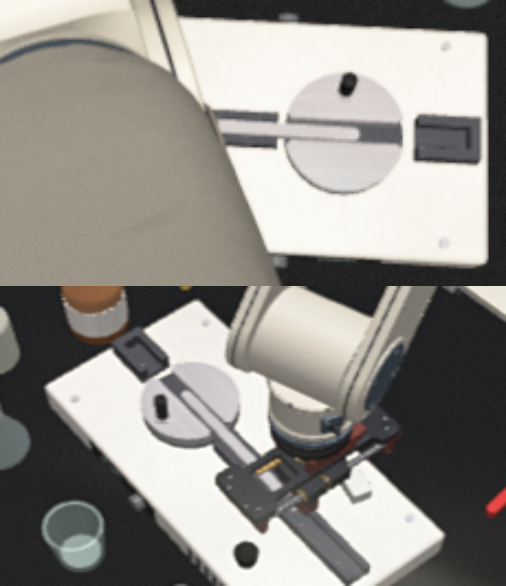

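The bar is inside the slot, with its nose at crop (358,134), about 12 mm past the disc's axis. That agrees with the TCP reading. About 86 mm remain.

Emit:
carry_out(commands=[[0,0,0.007,0,0,0],[0,0,0.007,0,0,0],[0,0,0.007,0,0,0],[0,0,0.007,0,0,0],[0,0,0.007,0,0,0],[0,0,0.007,0,0,0],[0,0,0,0,0,0]])

```text
t: 11.92
ee_pos: [513.5, 120.8, 98.4]
orientation: [1.282, 1.168, -1.268]
ft_force: [0.6, 0.8, 0.3]
width: 0.4
```

```bash
python3 -c "
from h import *
state()"
```

```text
t 11.93 tcp [513.5 120.8  98.4] lock [-151.1    0.3] lockx in tool [-0.008  0.01   1.   ] toolx [ 0.004  0.007 -1.   ] F [0.6 0.8 0.3] w 0.4
```

Next 35 mm, at a gentle pace.

Emit:
carry_out(commands=[[0,0,0.006,0,0,0],[0,0,0.006,0,0,0],[0,0,0.006,0,0,0],[0,0,0.006,0,0,0],[0,0,0.006,0,0,0],[0,0,0.005,0,0,0],[0,0,0,0,0,0]])

```text
t: 12.8
ee_pos: [510.2, 83.5, 98.2]
orientation: [1.282, 1.168, -1.268]
ft_force: [0.0, 0.6, 0.4]
width: 0.3
```

```bash
python3 -c "
from h import *
state()"
```

```text
t 12.8 tcp [510.2  83.5  98.2] lock [-113.7   -0. ] lockx in tool [-0.008  0.01   1.   ] toolx [ 0.004  0.007 -1.   ] F [0.  0.6 0.4] w 0.3
```

Emit:
carry_out(commands=[[0,0,0.004,0,0,0],[0,0,0,0,0,0],[0,0,0,0,0,0],[0,0,-0.015,0,0,0],[0,0,-0.015,0,0,0],[-0.04,0,0,0,0,0],[-0.04,0,0,0,0,0],[0,0,0,0,0,0]])

```text
t: 13.8
ee_pos: [511.5, 113.6, 179.3]
orientation: [1.278, 1.171, -1.269]
ft_force: [-0.6, 0.1, 0.0]
width: 0.1
```

Emit:
carry_out(commands=[[0,0,-0.04,0,0,0],[0,0,-0.04,0,0,0],[0,0,-0.04,0,0,0],[0,0,-0.04,0,0,0],[0,0,-0.04,0,0,0],[0,0,0,0,0,0]])

```text
t: 14.55
ee_pos: [525.3, 322.1, 174.1]
orientation: [1.271, 1.174, -1.274]
ft_force: [-0.0, -0.5, -0.9]
width: 0.6
```

```bash
python3 -c "
from h import *
state();t=shot('top','t6');s=shot('scene','s6')
cv2.imwrite('pics/m6.png',np.vstack([cv2.resize(t['pixels'][210:320,290:430],None,fx=4,fy=4,interpolation=2)[:330],cv2.resize(s['pixels'][160:280,220:420],None,fx=2.8,fy=2.2)]))"
```

```text
t 14.55 tcp [525.3 322.1 174.1] lock [-352.7   -3.9] lockx in tool [-0.003  0.005  1.   ] toolx [-0.005  0.003 -1.   ] F [-0.  -0.5 -0.9] w 0.6
```

View pics/m6.png

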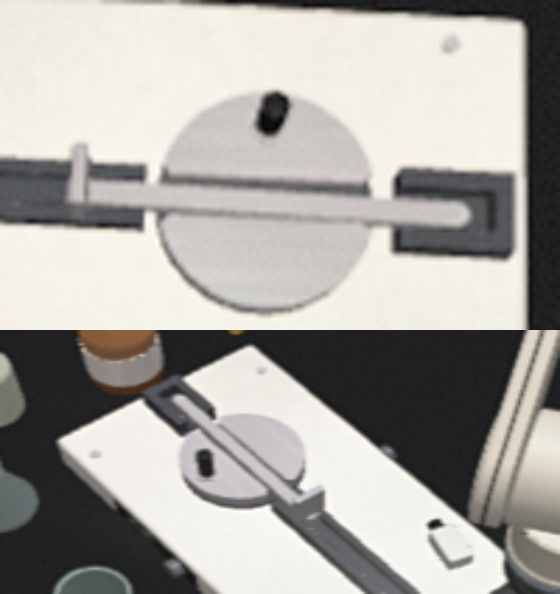

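```bash
python3 -c "
from h import *
t=load('t6');n=np.load('lock.npz')
for p,z in [((472,214),79),((394,213),81),((513,215),81)]:print((n['R'].T@(onz(t,(290+p[0]/4,210+p[1]/4),z)[:2]-n['o'])).round(1))
print(ctrl.close_job())"
```

```text
[102.2  -0.6]
[63.4 -2.7]
[122.   -0.3]
the job is handed in; nothing more can be done
None
```

The shaker's drive shaft is locked: the bar runs through the disc's slot with its nose well into the keeper. The job was handed in at about 14.6 s, and no verdict is reported.

- **Disc:** with the closed fingers' outer face I pushed the peg until the slot lined up. The wrist camera showed it within about 0.015 rad of the bar's line, with the nose still outside the disc.
- **Bar:** I pushed it by the tab through the slot. In the final top view its nose measures about 102 mm from the disc's axis and 39 mm past the keeper's mouth. That is inside the 86–116 mm window and about 0.6 mm off the middle line.
- **Gentleness:** force readings stayed at or below about 2.3 N. Those were taken at the end of each move, so brief peaks in between were not seen.
- **Clear:** the arm finished more than 200 mm from the bar. The bystanders in the last crops looked unmoved, but I did not measure them, and the wash bottle was not clearly in those crops.

The scene camera's fit of the lock disagreed with the top camera's by about 7–9 mm. I relied on the top and wrist views, which agreed to within about 3 mm.

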